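# Load the sample carrier by stopper colour and pin it to its dock

### The job

Move the red-stoppered and the green-stoppered tube from the nearer white rack into the carrier, each fully down in the well whose collar has its stopper's colour; leave the yellow-stoppered tube in the rack. Then take the locking pin from its stand and pass it straight down through the carrier's upper bushing and on through the dock's lower bushing, until its tip shows below the lower one while its collar is still about 1 cm above the upper one. Finish holding the pin there by its blue grip, without letting go or letting it rest on its collar, so that a colleague can fit the retaining clip; leave the timer, the pen and the blue pad where they are.

Things in the scene. Friction and masses are not known exactly. Their poses are not given: they have to be found in the camera images.
- red_tube: Stoppered glass sample tube with a red stopper, loose, 86 mm tall. Origin at the centre of its rounded bottom, z up along the tube. Glass 12 mm in diameter up to 66 mm; stopper 16 mm in diameter from 66 to 86 mm above the origin (grip it there). Stands in one of three places of the rack.
- green_tube: The same tube with a green stopper; same size and origin.
- yellow_tube: The same tube with a yellow stopper; same size and origin; it stays in the rack.
- rack: The nearer of two white open tube racks, fixed, 34 mm (its x) by 140 mm (its y), 58 mm tall; origin at the centre of its underside. It has five 18 x 20 mm openings at y = -52, -26, 0, 26, 52 mm; the three tubes stand at -52, 0 and 52 mm in any order, their bottoms 4 mm above the worktop. The tubes have about 3 mm of play, so they lean a little (up to about 0.1 rad).
- carrier: White tube carrier in a grey bench dock, fixed as one unit; origin on the worktop, z up, wells nearer the robot, bushings beyond. Block 70 mm (its x) by 124 mm (its y), top at z = 46 mm, wells at x = 0, y = -42 and 42 mm, 20 mm bore, floor at z = 10 mm. A post between them (x = 20 to 32 mm, 26 mm wide, 96 mm tall) and two lugs 26 mm wide out to x = 90 mm hold the bushings at x = 72 mm, y = 0.
- red_collar: Red ring, fixed, round the mouth of one well: outside 36 mm, inside 24 mm in diameter, 5 mm high. Origin on the well's axis at the ring's underside, 46 mm above the worktop. Which well is red changes.
- green_collar: Green ring round the mouth of the other well; same size and origin.
- upper_bush (a point): Centre of the upper bushing's mouth: top of a 23 mm brass flange on the white upper lug, 99 mm above the worktop. Vertical through bore 13 mm, flange opening 14.5 mm; the lug's underside is 84 mm above the worktop.
- lower_bush (a point): Centre of the lower bushing's mouth: top of the brass flange on the grey lower lug, 47 mm above the worktop, straight below the upper one. Same bore and flange; the lug's underside is 32 mm above the worktop, with nothing between.
- pin: Locking pin, loose, 132 mm long, about 100 g, standing upright in its stand with the tip down. Origin at the centre of the tip, z up along the pin. Steel shank 10 mm in diameter (tapered over the last 4.5 mm to 6.4 mm) up to 90 mm; steel collar 20 mm in diameter from 90 to 94 mm; blue round grip 16 mm in diameter from 94 to 132 mm.
- pin_stand: Grey block on a black rubber foot, fixed, 56 x 56 mm, 48 mm tall, with a vertical 13 mm hole in the middle, floor 8 mm above the worktop. Origin at the centre of its underside.
- lab_timer: White bench timer, 60 x 64 x 18 mm, loose, origin at the centre of its underside; leave it alone.
- lens_pad: Small blue pad of lens paper, 35 x 57 x 12 mm, loose, origin at the centre of its underside; leave it alone.
- pen: Blue pen, 145 mm long, lying loose, origin at the centre of its underside; leave it alone.

How it is judged:
By the outcome, as a careful person would: the job done as asked, in the order asked, and still so for the second after the job is handed in, while the arm keeps its last pose, push and grip.
It also fails if it takes over 72 s, if anything falls off the work surface, if the arm or the gripper's body presses on something with over 40 N, if the wrist force passes 120 N, or if a joint passes its speed limit or range.

### The arm

A 6-joint arm with a two-finger parallel gripper is mounted at the origin on a cart in front of the work surface, level with it; the furniture and walls round the work are solid. World frame = base frame: x ahead of the robot, y to its left, z up, the work surface at z = 0. Lengths are in m, angles in rad, forces in N, time in s.
With the tool pointing down it reaches from about 0.275 to 0.975 m from the base axis. Payload 8.4 kg.
Tool frame: the origin (TCP) lies between the finger pads; the fingertips stand 22 mm ahead of it and the grasp point (between the pads) lies 3 mm ahead of it; y points along the fingers, x is the direction in which the jaws open and shut, and the axes are right-handed (so a half turn about y gives the same grasp; the last joint's range is limited). The gripper opens to 92 mm and grips with 3 to 60 N. Pads are 20 mm wide; open, the fingers measure 128 mm over their backs; the gripper's body (75 mm by 189 mm) begins 69 mm behind the grasp point.
Start: joints at [1.201, 0.353, 1.633, -0, 1.155, -0.002], TCP at [0.225, 0.583, 0.237] pointing down, gripper open.
Joint ranges: [-2.63, 2.63], [-0.92, 2.1], [0.06, 2.66], [-1.3, 4.44], [0, 2.69], [-3.02, 3.02]. Speed limits (rad/s): [2.22, 2.22, 2.79, 3.14, 3.14, 3.14].

### API

Orientations are given as [roll, pitch, yaw] about the fixed x, y, z axes, in that order (R = Rz(yaw) Ry(pitch) Rx(roll)).
In Python, from workcell import env gives the robot as it stands. The module is installed in compiled form; this text tells all that it offers.
- The arm moves only by the tool apply_moves, never from a script. Its argument "increments" is a list of rows, each an object of numbers: "x", "y", "z": the shift along the tool's x, y, z in units of 40 mm (1.0 is 40 mm); "ax", "ay", "az": the turn, a rotation vector about the tool's x, y, z in units of 8 degrees (1.0 is 8 degrees); "grip": the finger opening in mm, from 0 to 91.9. In form: [{"x": .., "y": .., "z": .., "ax": .., "ay": .., "az": .., "grip": ..}, ...]. A call has 1 to 12 rows; each row is the pose to reach, as a shift and turn from the pose commanded when the call began, along the tool's axes at that moment; what a row does not reach only later rows make up. A row lasts 1/10 s, in which the tool goes at most 50 mm and 8.59 degrees, less where a joint would pass 70% of its speed; a pose out of reach is approached as far as the arm can. A call with a gripper value outside its range is refused whole. The fingers move at their own pace and stop on an object; the grip force is fixed at half the most. Time passes only in rows, so rows that repeat a pose let the fingers close. It gives the time, the measured TCP pose, the force and the opening at its end, in the units of the state.
- env.observe(): the state, without advancing time (a new reading comes with each control period).
- env.capture(name): name is "scene" or "top" or "wrist"; returns a dict with "frame" (384x512x3 uint8, red, green, blue), "K" (3x3 intrinsics, pixels), "k1" (the pictures are not rectified: a ray, as slopes to the right and down, at radius r is drawn at 1 + k1 r^2 times it, then the intrinsics apply), "world_from_camera" (4x4, takes a point from camera to world coordinates); the wrist camera has in their place "hand_eye" (4x4, takes a point from camera to tool coordinates, whose origin is the TCP and whose axes are the tool frame's). Camera axes: x right, y down, z forward; pixel columns grow to the right and rows downward; lengths in m; the calibration is good to about 2 mm. A picture is of the moment at which its call begins: read the wrist's pose just before it. There is no depth.
- env.close_job(): hands the job in, once; it reports no verdict.
The state is a dict: "t": time; "q": joint angles; "qvel": joint speeds; "joint_torque": joint torques, N m; "eef_pos": TCP position; "eef_rot": TCP orientation; "wrist_force": force on the tool from outside, world axes, zero at the start; "torque": the same for the moment, N m; "opening": finger opening in m.
Only numpy, scipy, OpenCV 4.12 (cv2) and the standard library are available. Lean on these libraries where they do the work, as an engineer would, in place of code of your own. Each camera call takes 0.05 s, during which the arm holds its last target. There are 200 camera calls.

## Working session

There is one attempt and no reset: what is moved stays moved. The work goes in short steps, Python scripts to look and compute and a tool call to move; the robot and the scene stay as the last step left them, time stands still between calls to the robot, and variables do not carry over. Pictures are saved under pics/ and viewed, about 8 in all and at most 12, crops included, and the job is handed in when it is done.

Besides the shell and the picture viewer there is one more tool, called in YAML: its name, and indented under it one key for each argument. apply_moves: Moves the arm, as the interface text tells. Its arguments: {"type":"object","properties":{"increments":{"type":"array"}},"required":["increments"]}

```bash
mkdir -p pics; cat > h.py <<'E'
import numpy as np, cv2
from workcell import env
from scipy.spatial.transform import Rotation as R
def T_tool():
    s=env.observe(); T=np.eye(4); T[:3,:3]=R.from_euler('xyz',s['eef_rot']).as_matrix(); T[:3,3]=s['eef_pos']; return T
def cap(name):
    W=T_tool(); c=env.capture(name)
    c['T']=np.array(c['world_from_camera']) if name!='wrist' else W@np.array(c['hand_eye']); return c
def ray(c,u,v):
    K=np.array(c['K']); k=c['k1']; d=np.array([(u-K[0,2])/K[0,0],(v-K[1,2])/K[1,1]]); p=d.copy()
    for _ in range(30): p=d/(1+k*(p@p))
    return c['T'][:3,3], c['T'][:3,:3]@np.array([p[0],p[1],1.])
def onz(c,u,v,z):
    o,d=ray(c,u,v); return o+d*(z-o[2])/d[2]
def proj(c,P):
    q=np.linalg.inv(c['T'])@np.append(P,1); p=q[:2]/q[2]; p=p*(1+c['k1']*(p@p)); K=np.array(c['K'])
    return np.array([K[0,0]*p[0]+K[0,2],K[1,1]*p[1]+K[1,2]])
def tri(rays):
    A=np.zeros((3,3));b=np.zeros(3)
    for o,d in rays:
        d=d/np.linalg.norm(d);M=np.eye(3)-np.outer(d,d);A+=M;b+=M@o
    return np.linalg.solve(A,b)
HS={'red':[(0,8),(172,180)],'green':[(45,85)],'yellow':[(20,35)],'blue':[(95,130)]}
def blobs(c,col,amin=30,smin=110,vmin=50):
    h=cv2.cvtColor(c['frame'],cv2.COLOR_RGB2HSV); m=0
    for a,b in HS[col]: m=m|cv2.inRange(h,(a,smin,vmin),(b,255,255))
    n,l,st,ce=cv2.connectedComponentsWithStats(m)
    return [(st[i].tolist(),ce[i].round(1).tolist()) for i in range(1,n) if st[i][4]>=amin]
E
python3 - <<'E'
from h import *
s=env.observe(); print(s)
ims=[]
for n in ['scene','top','wrist']:
    c=cap(n); print(n,np.array(c['K']).round(1).tolist(),c['k1'],c['T'].round(3).tolist())
    cv2.imwrite(f'pics/{n}0.png',c['frame'][...,::-1])
    for k in HS: print(k,blobs(c,k))
E
```

```text
{'t': 0.0, 'q': array([ 1.20059508e+00,  3.53639206e-01,  1.63413264e+00, -2.48153488e-05,
        1.15520815e+00, -2.41048397e-03]), 'qvel': array([ 3.75476530e-04,  7.67810180e-04, -1.62782922e-03, -5.33876609e-05,
       -7.57482931e-04,  1.28309650e-04]), 'joint_torque': array([-1.57937989e-04, -5.93847227e+01, -3.34228277e+01,  6.96488866e-02,
        2.35569041e-02, -1.17826462e-04]), 'eef_pos': array([0.22456491, 0.58275903, 0.2358699 ]), 'eef_rot': array([-1.57081567e+00,  1.38739541e-03,  1.20301559e+00]), 'wrist_force': array([-0.06340089,  0.56333105,  0.02761659]), 'torque': array([-0.02861092,  0.0079055 ,  0.03687276]), 'opening': 0.09194744774047202}
scene [[408.8, 0.0, 255.2], [0.0, 408.8, 194.8], [0.0, 0.0, 1.0]] -0.10784185245601043 [[-0.492, -0.558, 0.668, -0.058], [-0.871, 0.334, -0.362, 0.454], [-0.021, -0.76, -0.65, 0.627], [0.0, 0.0, 0.0, 1.0]]
red [([245, 69, 5, 19, 39], [247.2, 77.0]), ([94, 129, 8, 9, 48], [97.6, 133.0]), ([309, 190, 7, 11, 65], [312.1, 194.8]), ([249, 216, 17, 13, 95], [257.2, 222.0])]
green []
yellow [([379, 31, 30, 46, 962], [392.6, 53.6]
[... 690 characters left out ...]
, 71, 47, 48, 653], [172.5, 95.0]), ([369, 243, 10, 9, 64], [373.7, 247.2])]
blue [([263, 108, 51, 34, 587], [288.3, 124.2]), ([144, 151, 23, 29, 414], [154.9, 164.9]), ([240, 164, 65, 7, 220], [273.0, 167.3]), ([157, 200, 11, 10, 81], [161.8, 204.5])]
wrist [[283.4, 0.0, 259.6], [0.0, 283.4, 192.0], [0.0, 0.0, 1.0]] -0.001842265834423244 [[0.359, 0.896, 0.261, 0.151], [0.934, -0.344, -0.102, 0.611], [-0.002, 0.28, -0.96, 0.385], [0.0, 0.0, 0.0, 1.0]]
red []
green []
yellow [([67, 287, 36, 58, 877], [80.1, 316.3]), ([418, 287, 35, 59, 900], [439.0, 316.1]), ([296, 334, 29, 13, 250], [309.9, 339.8]), ([239, 359, 273, 15, 2392], [396.6, 367.8])]
blue [([311, 353, 28, 12, 268], [324.3, 359.3])]
```

View pics/scene0.png

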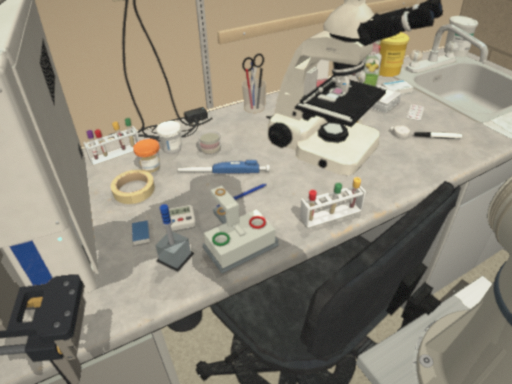

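View pics/top0.png

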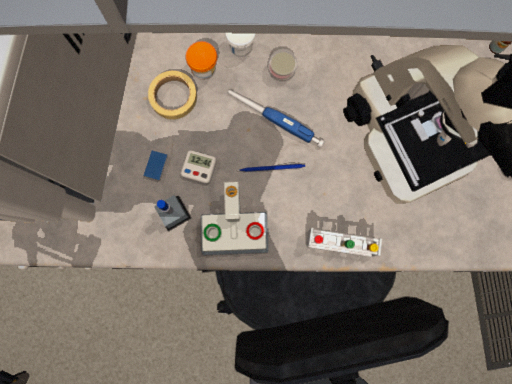

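The scene view shows the bench with the rack of three tubes at the right and the carrier in the middle. The stand with the blue-gripped pin is left of it. In the top view the green collar is at (212,232) and the red collar at (255,230). The upper bush is at about (232,190), and the stoppers are at (318,239) red, (349,244) green and (374,247) yellow.

```bash
python3 - <<'E'
from h import *
t=cap('top')
def show(n,u,v,z): print(n,onz(t,u,v,z).round(4))
show('redcol',254.6,230.4,.0485);show('greencol',212,232,.0485)
for n,u,v in [('r',318.5,238.9),('g',349.2,243.7),('y',373.7,247.2)]: show(n,u,v,.088)
show('bush',232,190,.099); show('pin',161.8,204.5,.135)
show('timer',198,167,.018);show('pen',273,167,.01);show('padd',155,165,.012)
for n,u,v in [('rackcorner',310,229),('rc',381,240),('rc',380,256),('rc',309,247)]: show(n,u,v,.058)
s=cap('scene')
print('pin tri',tri([ray(s,164.9,213.7),ray(t,161.8,204.5)]))
print('r tri',tri([ray(s,312.1,194.8),ray(t,318.5,238.9)]))
# enlarged crops
f=t['frame'][150:270,130:400]; cv2.imwrite('pics/topcrop.png',cv2.resize(f,None,fx=2.9,fy=2.9,interpolation=cv2.INTER_CUBIC)[...,::-1])
E
```

```text
redcol [0.4629 0.1693 0.0485]
greencol [0.4586 0.253  0.0485]
r [0.4447 0.0489 0.088 ]
g [ 0.4362 -0.0091  0.088 ]
y [ 0.4299 -0.0557  0.088 ]
bush [0.5342 0.213  0.099 ]
pin [0.4999 0.3377 0.135 ]
timer [0.5958 0.2882 0.018 ]
pen [0.5994 0.1321 0.01  ]
padd [0.6004 0.3796 0.012 ]
rackcorner [0.466  0.0613 0.058 ]
rc [ 0.4457 -0.0781  0.058 ]
rc [ 0.4145 -0.0753  0.058 ]
rc [0.4309 0.0634 0.058 ]
pin tri [0.50178373 0.34014672 0.12073631]
r tri [0.44542069 0.04788475 0.07934703]
```

View pics/topcrop.png

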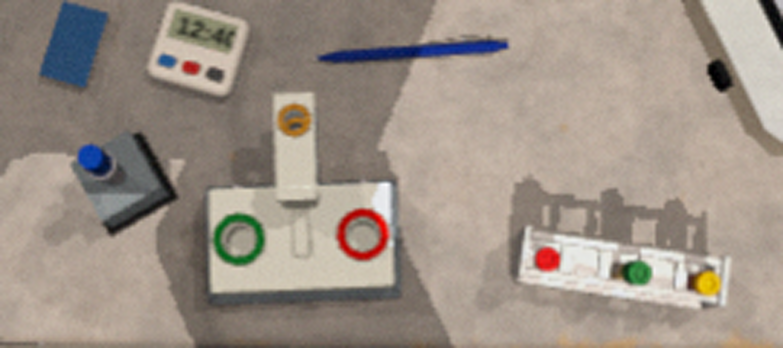

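```bash
cat >> h.py <<'E'
def inc(pos,yaw,tx=0.,tz=0.):
    "increment to TCP pos, tool down with yaw; tx,tz: extra tilt (rad) about tool x,z"
    W=T_tool(); Rt=(R.from_euler('xyz',[-np.pi/2,0,yaw])*R.from_rotvec([tx,0,tz])).as_matrix()
    d=W[:3,:3].T@(np.array(pos)-W[:3,3])/.04; r=R.from_matrix(W[:3,:3].T@Rt).as_rotvec()/np.radians(8)
    print('xyz',d.round(3),'a',r.round(3))
E
python3 - <<'E'
from h import *
inc([.445,.049,.2],-.14)
s=cap('scene'); 
for p in [(97,278),(85,160)]: print(onz(s,*p,0).round(3))
E
```

```text
xyz [-10.477   0.913  -9.94 ] a [ 3.000e-03  9.619e+00 -4.000e-03]
[ 0.528  0.494 -0.   ]
[0.953 0.431 0.   ]
```

apply_moves:
  increments:
    - {"x": -5.2,"y": 0,"z": -5,"ay": 4.8}
    - {"x": -5.2,"y": 0,"z": -5,"ay": 4.8}
    - {"x": -5.2,"y": 0,"z": -5,"ay": 4.8}
    - {"x": -5.2,"y": 0,"z": -5,"ay": 4.8}
    - {"x": -5.2,"y": 0,"z": -5,"ay": 4.8}
    - {"x": -10.48,"y": 0.9,"z": -9.94,"ay": 9.62}
    - {"x": -10.48,"y": 0.9,"z": -9.94,"ay": 9.62}
    - {"x": -10.48,"y": 0.9,"z": -9.94,"ay": 9.62}
    - {"x": -10.48,"y": 0.9,"z": -9.94,"ay": 9.62}
    - {"x": -10.48,"y": 0.9,"z": -9.94,"ay": 9.62}
    - {"x": -10.48,"y": 0.9,"z": -9.94,"ay": 9.62}
    - {"x": -10.48,"y": 0.9,"z": -9.94,"ay": 9.62}

```text
invalid input at $.increments[0]: expected keys x, y, z, ax, ay, az, grip
```

apply_moves:
  increments:
    - {"x": 0}
    - {"x": 0}
    - {"x": 0}

```text
invalid input at $.increments[0]: expected keys x, y, z, ax, ay, az, grip
```

```bash
python3 - <<'E'
from h import *
s=env.observe();print(s['t'],s['eef_pos'],s['eef_rot'],s['q'])
c=cap('wrist'); cv2.imwrite('pics/w1.png',c['frame'][...,::-1])
for k in ['red','green','yellow']:
    for st,ce in blobs(c,k): print(k,st,ce,onz(c,*ce,.085).round(4))
E
```

```text
0.3 [0.22465618 0.58305629 0.2363337 ] [-1.57075976e+00  4.88492319e-04  1.20298490e+00] [ 1.20059966e+00  3.53226921e-01  1.63365080e+00  3.86939483e-05
  1.15520351e+00 -2.40086753e-03]
yellow [67, 287, 35, 58, 873] [80.1, 316.2] [0.304 0.308 0.085]
yellow [418, 287, 35, 59, 896] [439.0, 315.9] [0.4662 0.7328 0.085 ]
yellow [296, 333, 29, 14, 248] [309.6, 339.6] [0.4426 0.5684 0.085 ]
yellow [239, 359, 273, 15, 2401] [395.7, 367.8] [0.5287 0.6622 0.085 ]
```

View pics/w1.png

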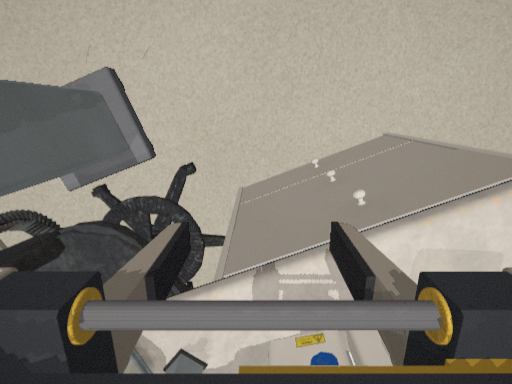

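That wrist picture shows only the floor and bench edge between the fingertips at about (185,225) and (335,225). The arm had not moved, because the rows need all seven keys. I'll resend the move.

apply_moves:
  increments:
    - {"x": -5.2,"y": 0,"z": -5,"ax": 0,"ay": 4.8,"az": 0,"grip": 91}
    - {"x": -5.2,"y": 0,"z": -5,"ax": 0,"ay": 4.8,"az": 0,"grip": 91}
    - {"x": -5.2,"y": 0,"z": -5,"ax": 0,"ay": 4.8,"az": 0,"grip": 91}
    - {"x": -5.2,"y": 0,"z": -5,"ax": 0,"ay": 4.8,"az": 0,"grip": 91}
    - {"x": -5.2,"y": 0,"z": -5,"ax": 0,"ay": 4.8,"az": 0,"grip": 91}
    - {"x": -10.48,"y": 0.9,"z": -9.94,"ax": 0,"ay": 9.62,"az": 0,"grip": 91}
    - {"x": -10.48,"y": 0.9,"z": -9.94,"ax": 0,"ay": 9.62,"az": 0,"grip": 91}
    - {"x": -10.48,"y": 0.9,"z": -9.94,"ax": 0,"ay": 9.62,"az": 0,"grip": 91}
    - {"x": -10.48,"y": 0.9,"z": -9.94,"ax": 0,"ay": 9.62,"az": 0,"grip": 91}
    - {"x": -10.48,"y": 0.9,"z": -9.94,"ax": 0,"ay": 9.62,"az": 0,"grip": 91}
    - {"x": -10.48,"y": 0.9,"z": -9.94,"ax": 0,"ay": 9.62,"az": 0,"grip": 91}
    - {"x": -10.48,"y": 0.9,"z": -9.94,"ax": 0,"ay": 9.62,"az": 0,"grip": 91}

```text
t: 1.55
eef_pos: [0.4458, 0.0462, 0.2005]
eef_rot: [-1.571, -0.001, -0.142]
wrist_force: [0.1, 0.3, -0.0]
opening: 0.0909
```

apply_moves:
  increments:
    - {"x": 0,"y": 0,"z": 0,"ax": 0,"ay": 0,"az": 0,"grip": 91}
    - {"x": 0,"y": 0,"z": 0,"ax": 0,"ay": 0,"az": 0,"grip": 91}
    - {"x": 0,"y": 0,"z": 0,"ax": 0,"ay": 0,"az": 0,"grip": 91}

```text
t: 1.85
eef_pos: [0.4447, 0.0498, 0.2007]
eef_rot: [-1.571, 0.0, -0.14]
wrist_force: [0.6, 0.1, -0.5]
opening: 0.0908
```

```bash
python3 - <<'E'
from h import *
s=env.observe();print(s['t'],s['eef_pos'],s['eef_rot'],s['q'])
c=cap('wrist'); cv2.imwrite('pics/w2.png',c['frame'][...,::-1])
for k in ['red','green','yellow']:
    for st,ce in blobs(c,k): print(k,st,ce,onz(c,*ce,.085).round(4))
E
```

```text
1.85 [0.44468245 0.04982784 0.20067061] [-1.57051574e+00  1.80219259e-04 -1.39801589e-01] [1.07996518e-01 1.17083498e-01 2.03455381e+00 3.78221211e-04
 9.90061271e-01 2.47590609e-01]
red [242, 45, 36, 40, 597] [259.8, 64.1] [0.4608 0.1646 0.085 ]
red [251, 185, 17, 19, 252] [258.9, 194.0] [0.4438 0.0492 0.085 ]
green [252, 239, 15, 20, 242] [259.2, 248.4] [ 0.436  -0.0089  0.085 ]
yellow [318, 3, 21, 12, 101] [328.4, 9.5] [0.5222 0.1976 0.085 ]
yellow [251, 276, 16, 22, 274] [258.8, 286.8] [ 0.4292 -0.0542  0.085 ]
yellow [69, 287, 35, 58, 878] [81.9, 316.1] [ 0.2283 -0.0644  0.085 ]
yellow [416, 287, 35, 59, 868] [437.3, 316.1] [ 0.6214 -0.1193  0.085 ]
yellow [237, 359, 275, 15, 2446] [396.5, 368.0] [ 0.576  -0.1875  0.085 ]
```

View pics/w2.png

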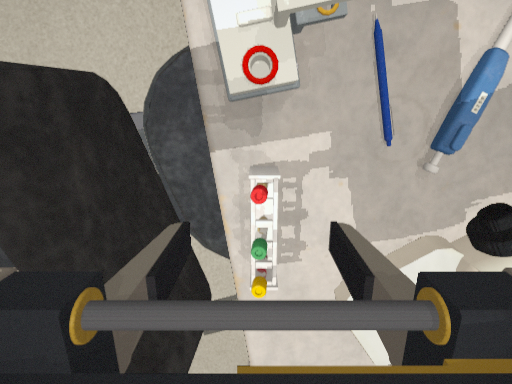

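The wrist view shows the rack straight up the image: red at (259,194), green at (259,248), yellow at (259,287). The red collar is at (260,65). Everything matches the coarse estimates, so I'll grip the red tube.

apply_moves:
  increments:
    - {"x": -0.02,"y": 1.2,"z": -0.02,"ax": 0,"ay": 0,"az": 0,"grip": 60}
    - {"x": -0.02,"y": 2.2,"z": -0.02,"ax": 0,"ay": 0,"az": 0,"grip": 50}
    - {"x": -0.02,"y": 2.87,"z": -0.02,"ax": 0,"ay": 0,"az": 0,"grip": 45}
    - {"x": -0.02,"y": 2.87,"z": -0.02,"ax": 0,"ay": 0,"az": 0,"grip": 40}
    - {"x": -0.02,"y": 2.87,"z": -0.02,"ax": 0,"ay": 0,"az": 0,"grip": 35}
    - {"x": -0.02,"y": 2.87,"z": -0.02,"ax": 0,"ay": 0,"az": 0,"grip": 25}
    - {"x": -0.02,"y": 2.87,"z": -0.02,"ax": 0,"ay": 0,"az": 0,"grip": 18}
    - {"x": -0.02,"y": 2.87,"z": -0.02,"ax": 0,"ay": 0,"az": 0,"grip": 12}
    - {"x": -0.02,"y": 2.87,"z": -0.02,"ax": 0,"ay": 0,"az": 0,"grip": 10}
    - {"x": -0.02,"y": 2.87,"z": -0.02,"ax": 0,"ay": 0,"az": 0,"grip": 10}
    - {"x": -0.02,"y": 2.87,"z": -0.02,"ax": 0,"ay": 0,"az": 0,"grip": 10}
    - {"x": -0.02,"y": 2.87,"z": -0.02,"ax": 0,"ay": 0,"az": 0,"grip": 10}

```text
t: 3.1
eef_pos: [0.4445, 0.0484, 0.086]
eef_rot: [-1.571, -0.001, -0.14]
wrist_force: [1.1, -0.4, 2.6]
opening: 0.0147
```

apply_moves:
  increments:
    - {"x": 0,"y": -0.8,"z": 0,"ax": 0,"ay": 0,"az": 0,"grip": 10}
    - {"x": 0,"y": -1.6,"z": 0,"ax": 0,"ay": 0,"az": 0,"grip": 10}
    - {"x": 0,"y": -2.6,"z": 0,"ax": 0,"ay": 0,"az": 0,"grip": 10}
    - {"x": 0,"y": -2.6,"z": 0,"ax": 0,"ay": 0,"az": 0,"grip": 10}
    - {"x": 0,"y": -2.6,"z": 0,"ax": 0,"ay": 0,"az": 0,"grip": 10}

```text
t: 3.6
eef_pos: [0.4443, 0.0484, 0.1901]
eef_rot: [-1.57, -0.001, -0.14]
wrist_force: [0.1, -0.4, -0.4]
opening: 0.015
```

```bash
python3 - <<'E'
from h import *
s=cap('scene');t=cap('top')
g=T_tool()[:3,3]; print(g)
cv2.imwrite('pics/lift.png',np.vstack([cv2.resize(c['frame'][v-45:v+60,u-70:u+70],None,fx=2.8,fy=2.8,interpolation=2) for c in (s,t) for u,v in [proj(c,g-[0,0,.03]).astype(int)]])[...,::-1])
print([ (proj(c,g-[0,0,.003]).round(1),proj(c,g-[0,0,.082]).round(1),(proj(c,g-[0,0,.03]).astype(int)-[70,45])) for c in (s,t)])
inc([.4629,.1693,.19],.051)
E
```

```text
[0.44316666 0.04828126 0.18862988]
[(array([316.5, 152.8]), array([313.6, 185.2]), array([245, 119])), (array([326.8, 235.8]), array([320.2, 239. ]), array([254, 191]))]
xyz [ 0.065 -0.036  3.065] a [ 0.002 -1.37  -0.014]
```

View pics/lift.png

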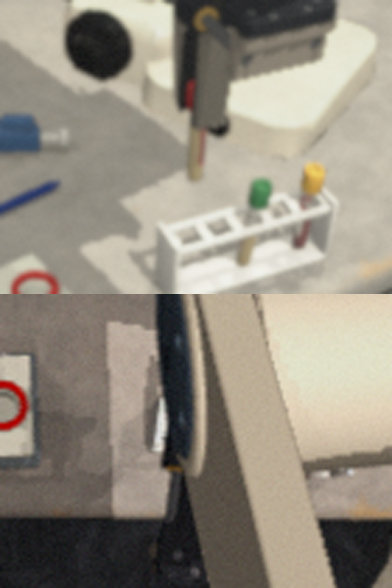

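In the scene crop the held red tube hangs nearly vertical. Its bottom is at about (314.6,182.6) against (313.6,185.2) expected, a lean of 2–3 mm at the bottom. I'll move above the red well.

apply_moves:
  increments:
    - {"x": 0.03,"y": -0.05,"z": 1.2,"ax": 0,"ay": -0.6,"az": 0,"grip": 10}
    - {"x": 0.07,"y": -0.05,"z": 2.2,"ax": 0,"ay": -1.37,"az": 0,"grip": 10}
    - {"x": 0.07,"y": -0.05,"z": 3.07,"ax": 0,"ay": -1.37,"az": 0,"grip": 10}
    - {"x": 0.07,"y": -0.05,"z": 3.07,"ax": 0,"ay": -1.37,"az": 0,"grip": 10}
    - {"x": 0.07,"y": -0.05,"z": 3.07,"ax": 0,"ay": -1.37,"az": 0,"grip": 10}
    - {"x": 0.07,"y": -0.05,"z": 3.07,"ax": 0,"ay": -1.37,"az": 0,"grip": 10}

```text
t: 4.3
eef_pos: [0.4631, 0.1686, 0.1907]
eef_rot: [-1.572, 0.002, 0.051]
wrist_force: [-0.9, -0.5, 0.7]
opening: 0.0156
```

```bash
cat >> h.py <<'E'
def ring(c,col,z=.051):
    "collar centre from the hull of the ring's pixels cast on its top"
    h=cv2.cvtColor(c['frame'],cv2.COLOR_RGB2HSV); m=0
    for a,b in HS[col]: m=m|cv2.inRange(h,(a,110,50),(b,255,255))
    ys,xs=np.nonzero(m); P=np.array([onz(c,x,y,z)[:2] for x,y in zip(xs,ys)]); return P
E
python3 - <<'E'
from h import *
w=cap('wrist');g=T_tool()[:3,3];s=cap('scene');print(g)
cv2.imwrite('pics/over.png',np.vstack([w['frame'][20:300,100:420],cv2.resize(s['frame'][140:280,175:335],None,fx=2,fy=2,interpolation=2)])[...,::-1])
for z in (.0485,.051):
  P=ring(w,'red',z); P=P[np.hypot(*(P-[.4629,.1693]).T)<.026]
  if len(P): print(z,len(P),cv2.minEnclosingCircle((P*1000).astype(np.float32)))
E
```

```text
[0.46332856 0.16850104 0.19099053]
0.0485 456 ((461.57623291015625, 168.6060791015625), 17.74675750732422)
0.051 456 ((461.55517578125, 169.28262329101562), 17.594337463378906)
```

View pics/over.png

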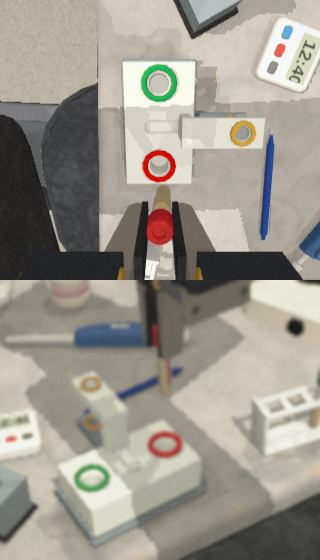

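The wrist view shows both collars clearly, with the red one just above the held tube in the image. The tube's bottom is at about (263,209) and its stopper at (260,248). I'll measure lean, collars and bush from this frame.

```bash
python3 - <<'E'
from h import *
w=cap('wrist');g=T_tool()[:3,3];print(g)
print('tube bottom',onz(w,263,210,.110), 'pred',proj(w,g-[0,0,.08]),proj(w,g+[0,0,.005]))
P=ring(w,'green'); P=P[np.hypot(*(P-[.4586,.253]).T)<.03]; print(cv2.minEnclosingCircle((P*1000).astype(np.float32)))
print('bush',onz(w,343,153,.099))
inc([.4612,.1693,.0965],.051)
E
```

```text
[0.46376304 0.16859198 0.19148039]
tube bottom [0.46647197 0.16378014 0.11      ] pred [260.1522951  205.13115007] [260.29627876 254.1509694 ]
((457.1566162109375, 252.77798461914062), 17.273677825927734)
bush [0.53209243 0.21480283 0.099     ]
xyz [-0.061  2.375  0.022] a [ 0.002 -0.009 -0.005]
```

apply_moves:
  increments:
    - {"x": -0.08,"y": 0,"z": 0.09,"ax": 0,"ay": 0,"az": 0,"grip": 10}
    - {"x": -0.08,"y": 0.8,"z": 0.09,"ax": 0,"ay": 0,"az": 0,"grip": 10}
    - {"x": -0.08,"y": 1.3,"z": 0.09,"ax": 0,"ay": 0,"az": 0,"grip": 10}
    - {"x": -0.08,"y": 1.6,"z": 0.09,"ax": 0,"ay": 0,"az": 0,"grip": 10}
    - {"x": -0.08,"y": 1.9,"z": 0.09,"ax": 0,"ay": 0,"az": 0,"grip": 10}
    - {"x": -0.08,"y": 1.9,"z": 0.09,"ax": 0,"ay": 0,"az": 0,"grip": 10}

```text
t: 5.05
eef_pos: [0.46, 0.1727, 0.1148]
eef_rot: [-1.571, 0.002, 0.051]
wrist_force: [-0.2, 0.4, 0.1]
opening: 0.0146
```

apply_moves:
  increments:
    - {"x": 0,"y": 0.2,"z": 0,"ax": 0,"ay": 0,"az": 0,"grip": 10}
    - {"x": 0,"y": 0.35,"z": 0,"ax": 0,"ay": 0,"az": 0,"grip": 10}
    - {"x": 0,"y": 0.5,"z": 0,"ax": 0,"ay": 0,"az": 0,"grip": 10}
    - {"x": 0,"y": 0.5,"z": 0,"ax": 0,"ay": 0,"az": 0,"grip": 10}
    - {"x": 0,"y": 0.5,"z": 0,"ax": 0,"ay": 0,"az": 0,"grip": 10}

```text
t: 5.55
eef_pos: [0.4607, 0.173, 0.0958]
eef_rot: [-1.571, 0.0, 0.051]
wrist_force: [0.2, -0.1, -0.0]
opening: 0.0153
```

apply_moves:
  increments:
    - {"x": 0,"y": 0.06,"z": 0,"ax": 0,"ay": 0,"az": 0,"grip": 10}
    - {"x": 0,"y": 0.06,"z": 0,"ax": 0,"ay": 0,"az": 0,"grip": 10}
    - {"x": 0,"y": 0.06,"z": 0,"ax": 0,"ay": 0,"az": 0,"grip": 30}
    - {"x": 0,"y": 0.06,"z": 0,"ax": 0,"ay": 0,"az": 0,"grip": 60}
    - {"x": 0,"y": 0.06,"z": 0,"ax": 0,"ay": 0,"az": 0,"grip": 60}
    - {"x": 0,"y": 0.06,"z": 0,"ax": 0,"ay": 0,"az": 0,"grip": 60}
    - {"x": 0,"y": -1.2,"z": 0,"ax": 0,"ay": 0,"az": 0,"grip": 60}
    - {"x": 0,"y": -2.5,"z": 0,"ax": 0,"ay": 0,"az": 0,"grip": 60}
    - {"x": 0,"y": -2.5,"z": 0,"ax": 0,"ay": 0,"az": 0,"grip": 60}
    - {"x": 0,"y": -2.5,"z": 0,"ax": 0,"ay": 0,"az": 0,"grip": 60}

```text
t: 6.55
eef_pos: [0.4615, 0.1733, 0.1972]
eef_rot: [-1.57, -0.003, 0.051]
wrist_force: [0.0, 0.1, -1.6]
opening: 0.0601
```

```bash
python3 - <<'E'
from h import *
s=cap('scene'); w=cap('wrist');print(T_tool()[:3,3])
cv2.imwrite('pics/red_in.png',np.hstack([cv2.resize(s['frame'][150:290,180:330],None,fx=2.4,fy=2.4,interpolation=2),w['frame'][:336,80:440]])[...,::-1])
for k in ['red']: print([(st,ce) for st,ce in blobs(s,k)])
# stopper top of a fully seated vertical tube
P=np.array([.4616,.1693,0]); print([proj(s,P+[0,0,z]).round(1) for z in (.076,.086,.096)])
print(blobs(w,'red'),[proj(w,P+[0,0,z]).round(1) for z in (.076,.086,.096)])
inc([.436,-.009,.19],-.14)
E
```

```text
[0.45994336 0.17276601 0.19491906]
[([95, 129, 7, 9, 48], [97.8, 133.0]), ([249, 207, 17, 22, 163], [257.9, 218.0])]
[array([257.1, 212. ]), array([257. , 208.3]), array([256.9, 204.5])]
[([374, 70, 10, 12, 90], [378.6, 75.3]), ([240, 173, 37, 34, 642], [256.9, 191.0])] [array([260.7, 195.7]), array([260.7, 198.8]), array([260.8, 202.1])]
xyz [-0.83   0.126 -4.508] a [ 0.004  1.369 -0.009]
```

View pics/red_in.png

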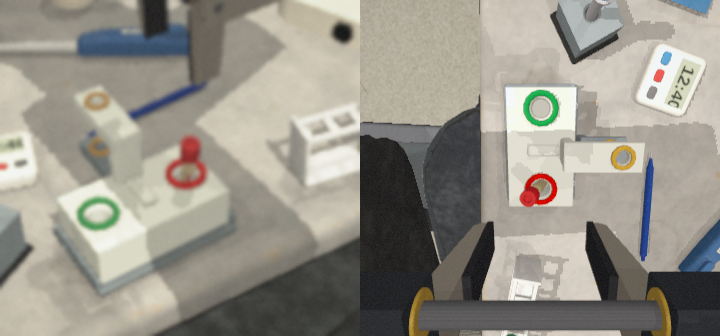

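Red stands in its well, leaning toward the robot within the play: the stopper is at wrist (249,198) and scene (259,212). Next is the green tube.

apply_moves:
  increments:
    - {"x": -0.3,"y": 0.1,"z": -1.2,"ax": 0,"ay": 0.4,"az": 0,"grip": 60}
    - {"x": -0.5,"y": 0.1,"z": -2.4,"ax": 0,"ay": 0.8,"az": 0,"grip": 60}
    - {"x": -0.7,"y": 0.1,"z": -3.6,"ax": 0,"ay": 1.2,"az": 0,"grip": 60}
    - {"x": -0.83,"y": 0.1,"z": -4.51,"ax": 0,"ay": 1.37,"az": 0,"grip": 60}
    - {"x": -0.83,"y": 0.1,"z": -4.51,"ax": 0,"ay": 1.37,"az": 0,"grip": 60}
    - {"x": -0.83,"y": 0.1,"z": -4.51,"ax": 0,"ay": 1.37,"az": 0,"grip": 60}
    - {"x": -0.83,"y": 0.1,"z": -4.51,"ax": 0,"ay": 1.37,"az": 0,"grip": 60}

```text
t: 7.35
eef_pos: [0.4364, -0.0081, 0.191]
eef_rot: [-1.571, 0.002, -0.14]
wrist_force: [-0.1, 0.2, -0.1]
opening: 0.0602
```

```bash
python3 - <<'E'
from h import *
w=cap('wrist');print(env.observe()['eef_pos'])
for k in ['green','yellow']: print([(st,ce,onz(w,*ce,.085).round(4)) for st,ce in blobs(w,k)][-4:])
inc([.436,-.009,.086],-.14)
E
```

```text
[ 0.43651528 -0.0078927   0.19116119]
[([251, 188, 17, 20, 255], [259.3, 197.8], array([ 0.4356, -0.0096,  0.085 ]))]
[([251, 232, 17, 21, 288], [259.0, 242.1], array([ 0.429 , -0.0551,  0.085 ])), ([128, 287, 26, 59, 651], [137.8, 316.5], array([ 0.2875, -0.1243,  0.085 ])), ([366, 287, 25, 59, 640], [381.3, 316.2], array([ 0.5471, -0.1598,  0.085 ])), ([174, 359, 331, 15, 3172], [362.8, 367.6], array([ 0.5248, -0.2278,  0.085 ]))]
xyz [-0.006  2.629 -0.029] a [-0.001  0.007 -0.009]
```

apply_moves:
  increments:
    - {"x": -0.01,"y": 1.2,"z": -0.03,"ax": 0,"ay": 0,"az": 0,"grip": 50}
    - {"x": -0.01,"y": 2.2,"z": -0.03,"ax": 0,"ay": 0,"az": 0,"grip": 45}
    - {"x": -0.01,"y": 2.63,"z": -0.03,"ax": 0,"ay": 0,"az": 0,"grip": 40}
    - {"x": -0.01,"y": 2.63,"z": -0.03,"ax": 0,"ay": 0,"az": 0,"grip": 35}
    - {"x": -0.01,"y": 2.63,"z": -0.03,"ax": 0,"ay": 0,"az": 0,"grip": 25}
    - {"x": -0.01,"y": 2.63,"z": -0.03,"ax": 0,"ay": 0,"az": 0,"grip": 18}
    - {"x": -0.01,"y": 2.63,"z": -0.03,"ax": 0,"ay": 0,"az": 0,"grip": 10}
    - {"x": -0.01,"y": 2.63,"z": -0.03,"ax": 0,"ay": 0,"az": 0,"grip": 10}
    - {"x": -0.01,"y": 2.63,"z": -0.03,"ax": 0,"ay": 0,"az": 0,"grip": 10}
    - {"x": -0.01,"y": 2.63,"z": -0.03,"ax": 0,"ay": 0,"az": 0,"grip": 10}

```text
t: 8.4
eef_pos: [0.4369, -0.01, 0.0872]
eef_rot: [-1.57, -0.002, -0.14]
wrist_force: [-0.2, 0.4, 6.0]
opening: 0.0152
```

apply_moves:
  increments:
    - {"x": 0,"y": -0.8,"z": 0,"ax": 0,"ay": 0,"az": 0,"grip": 10}
    - {"x": 0,"y": -1.6,"z": 0,"ax": 0,"ay": 0,"az": 0,"grip": 10}
    - {"x": 0,"y": -2.6,"z": 0,"ax": 0,"ay": 0,"az": 0,"grip": 10}
    - {"x": 0,"y": -3.2,"z": 0,"ax": 0,"ay": 0,"az": 0,"grip": 10}
    - {"x": 0,"y": -3.2,"z": 0,"ax": 0,"ay": 0,"az": 0,"grip": 10}
    - {"x": 0,"y": -3.2,"z": 0,"ax": 0,"ay": 0,"az": 0,"grip": 10}

```text
t: 9.0
eef_pos: [0.436, -0.01, 0.2144]
eef_rot: [-1.571, -0.001, -0.14]
wrist_force: [-1.2, 0.9, -0.8]
opening: 0.0148
```

```bash
python3 - <<'E'
from h import *
inc([.450,.235,.21],.051)
E
```

```text
xyz [-0.51   0.111  6.115] a [ 0.    -1.37   0.004]
```

apply_moves:
  increments:
    - {"x": -0.07,"y": 0.1,"z": 1.2,"ax": 0,"ay": -0.4,"az": 0,"grip": 10}
    - {"x": -0.15,"y": 0.1,"z": 2.4,"ax": 0,"ay": -0.8,"az": 0,"grip": 10}
    - {"x": -0.22,"y": 0.1,"z": 3.6,"ax": 0,"ay": -1.2,"az": 0,"grip": 10}
    - {"x": -0.3,"y": 0.1,"z": 4.8,"ax": 0,"ay": -1.37,"az": 0,"grip": 10}
    - {"x": -0.36,"y": 0.1,"z": 6.0,"ax": 0,"ay": -1.37,"az": 0,"grip": 10}
    - {"x": -0.4,"y": 0.1,"z": 6.58,"ax": 0,"ay": -1.37,"az": 0,"grip": 10}
    - {"x": -0.4,"y": 0.1,"z": 6.58,"ax": 0,"ay": -1.37,"az": 0,"grip": 10}
    - {"x": -0.4,"y": 0.1,"z": 6.58,"ax": 0,"ay": -1.37,"az": 0,"grip": 10}
    - {"x": -0.4,"y": 0.1,"z": 6.58,"ax": 0,"ay": -1.37,"az": 0,"grip": 10}

```text
t: 9.9
eef_pos: [0.4564, 0.2515, 0.2095]
eef_rot: [-1.572, 0.002, 0.05]
wrist_force: [0.7, -0.8, 0.4]
opening: 0.0148
```

```bash
python3 - <<'E'
from h import *
w=cap('wrist');g=T_tool()[:3,3];print(g); s=cap('scene')
P=ring(w,'green'); P=P[np.hypot(*(P-[.4575,.253]).T)<.024]; print(cv2.minEnclosingCircle((P*1000).astype(np.float32)))
b=proj(s,g-[0,0,.08]).astype(int); print(b,'wrist pred bottom',proj(w,g-[0,0,.079]),proj(w,g))
cv2.imwrite('pics/gover.png',np.hstack([cv2.resize(w['frame'][130:290,180:340],None,fx=2.3,fy=2.3,interpolation=2),cv2.resize(s['frame'][b[1]-80:b[1]+80,b[0]-80:b[0]+80],None,fx=2.3,fy=2.3,interpolation=2)])[...,::-1])
E
```

```text
[0.45665704 0.25146579 0.20988883]
((457.18304443359375, 253.06907653808594), 17.220731735229492)
[218 207] wrist pred bottom [260.278391   205.65300046] [260.3579639  250.25451166]
```

View pics/gover.png

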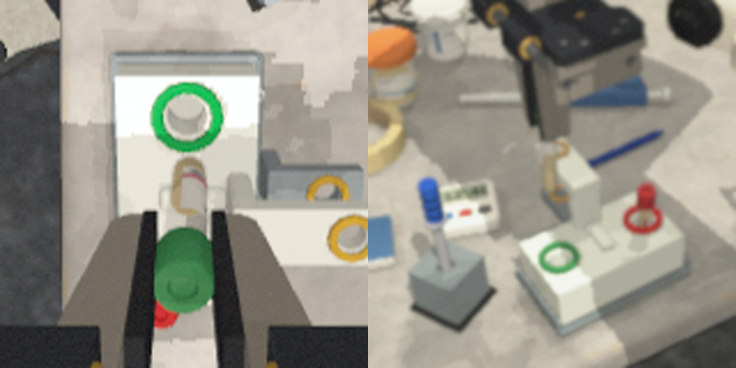

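The held green tube is vertical, with its bottom centre at wrist (261,205) as predicted. The green collar reads (0.4572, 0.2531). In the scene view the red tube stands in the red collar. I'll lower the green tube.

apply_moves:
  increments:
    - {"x": 0.02,"y": 1.0,"z": 0.04,"ax": 0,"ay": 0,"az": 0,"grip": 10}
    - {"x": 0.02,"y": 1.8,"z": 0.04,"ax": 0,"ay": 0,"az": 0,"grip": 10}
    - {"x": 0.02,"y": 2.1,"z": 0.04,"ax": 0,"ay": 0,"az": 0,"grip": 10}
    - {"x": 0.02,"y": 2.4,"z": 0.04,"ax": 0,"ay": 0,"az": 0,"grip": 10}
    - {"x": 0.02,"y": 2.7,"z": 0.04,"ax": 0,"ay": 0,"az": 0,"grip": 10}
    - {"x": 0.02,"y": 2.88,"z": 0.04,"ax": 0,"ay": 0,"az": 0,"grip": 10}
    - {"x": 0.02,"y": 2.88,"z": 0.04,"ax": 0,"ay": 0,"az": 0,"grip": 10}
    - {"x": 0.02,"y": 2.88,"z": 0.04,"ax": 0,"ay": 0,"az": 0,"grip": 10}

```text
t: 10.8
eef_pos: [0.4581, 0.2547, 0.0958]
eef_rot: [-1.571, -0.0, 0.051]
wrist_force: [0.2, -0.7, -0.3]
opening: 0.0152
```

apply_moves:
  increments:
    - {"x": 0,"y": 0.04,"z": 0,"ax": 0,"ay": 0,"az": 0,"grip": 30}
    - {"x": 0,"y": 0.04,"z": 0,"ax": 0,"ay": 0,"az": 0,"grip": 60}
    - {"x": 0,"y": 0.04,"z": 0,"ax": 0,"ay": 0,"az": 0,"grip": 60}
    - {"x": 0,"y": 0.04,"z": 0,"ax": 0,"ay": 0,"az": 0,"grip": 60}
    - {"x": 0,"y": -1.2,"z": 0,"ax": 0,"ay": 0,"az": 0,"grip": 60}
    - {"x": 0,"y": -2.4,"z": 0,"ax": 0,"ay": 0,"az": 0,"grip": 60}
    - {"x": 0,"y": -3.2,"z": 0,"ax": 0,"ay": 0,"az": 0,"grip": 60}
    - {"x": 0,"y": -3.2,"z": 0,"ax": 0,"ay": 0,"az": 0,"grip": 60}
    - {"x": 0,"y": -3.2,"z": 0,"ax": 0,"ay": 0,"az": 0,"grip": 60}

```text
t: 11.7
eef_pos: [0.458, 0.2547, 0.2239]
eef_rot: [-1.57, -0.001, 0.051]
wrist_force: [0.0, 1.2, -0.1]
opening: 0.0599
```

```bash
python3 - <<'E'
from h import *
s=cap('scene'); w=cap('wrist');t=cap('top');print(T_tool()[:3,3])
print(blobs(s,'red'),blobs(s,'green',20,80,40)); print('w',blobs(w,'green'),blobs(w,'blue'))
print('seated pred',[proj(s,np.array([.457,.253,z])).round(1) for z in (.051,.076,.096)])
print(blobs(s,'blue'),blobs(t,'blue'))
cv2.imwrite('pics/green_in.png',np.hstack([cv2.resize(s['frame'][150:290,140:300],None,fx=2.4,fy=2.4,interpolation=2),w['frame'][:336,80:480]])[...,::-1])
inc([.494,.335,.24],.051)
E
```

```text
[0.45695639 0.25408566 0.22190493]
[([245, 69, 5, 19, 41], [247.2, 77.0]), ([94, 129, 8, 9, 49], [97.7, 133.0]), ([249, 207, 17, 22, 164], [257.8, 218.0])] [([126, 119, 4, 6, 23], [127.4, 121.6]), ([222, 219, 7, 11, 61], [225.1, 224.0]), ([213, 233, 16, 12, 61], [220.4, 240.2])]
w [([246, 166, 29, 44, 511], [258.7, 188.0])] [([359, 53, 55, 44, 1389], [385.8, 74.6]), ([304, 94, 26, 21, 413], [317.0, 104.3]), ([364, 130, 8, 9, 54], [367.5, 134.0]), ([351, 214, 8, 45, 235], [354.6, 236.5]), ([412, 248, 36, 24, 507], [432.7, 261.9])]
seated pred [array([221. , 237.8]), array([220. , 228.8]), array([219.1, 221.2])]
[([231, 165, 27, 7, 131], [243.3, 168.7]), ([235, 185, 29, 14, 58], [248.9, 191.4]), ([160, 205, 10, 19, 125], [164.9, 213.6]), ([134, 223, 13, 15, 110], [140.7, 229.0]), ([11, 242, 43, 47, 991], [33.0, 264.9])] [([263, 108, 51, 34, 565], [288.3, 124.0]), ([240, 164, 65, 7, 224], [272.7, 167.3])]
xyz [ 1.027 -0.457  1.972] a [ 0.008  0.001 -0.016]
```

View pics/green_in.png

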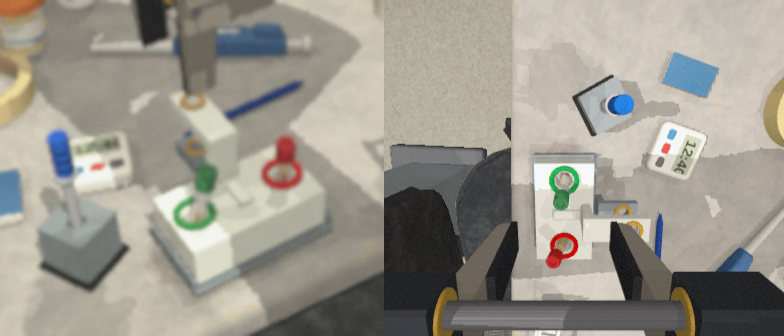

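Both tubes are down in their wells. The green stopper spans scene rows 219–230, close to the 221–229 predicted for a seated tube. The pin grip is at scene (165,214) and wrist (317,104), in its stand. I'll hover above it.

apply_moves:
  increments:
    - {"x": 0.5,"y": -0.3,"z": 0.9,"ax": 0,"ay": 0,"az": 0,"grip": 60}
    - {"x": 1.1,"y": -0.4,"z": 1.9,"ax": 0,"ay": 0,"az": 0,"grip": 60}
    - {"x": 1.17,"y": -0.4,"z": 2.05,"ax": 0,"ay": 0,"az": 0,"grip": 60}
    - {"x": 1.17,"y": -0.4,"z": 2.05,"ax": 0,"ay": 0,"az": 0,"grip": 60}
    - {"x": 1.17,"y": -0.4,"z": 2.05,"ax": 0,"ay": 0,"az": 0,"grip": 60}
    - {"x": 1.17,"y": -0.4,"z": 2.05,"ax": 0,"ay": 0,"az": 0,"grip": 60}

```text
t: 12.45
eef_pos: [0.4995, 0.3375, 0.2386]
eef_rot: [-1.572, 0.002, 0.051]
wrist_force: [-0.9, 0.1, 0.1]
opening: 0.06
```

```bash
python3 - <<'E'
from h import *
w=cap('wrist');s=cap('scene');g=T_tool()[:3,3];print(g)
print(blobs(w,'blue'));
st,ce=[b for b in blobs(s,'blue') if abs(b[1][0]-165)<4][0]
for st2,ce2 in blobs(w,'blue'):
    print(ce2,tri([ray(w,*ce2),ray(s,*ce)]).round(4),onz(w,*ce2,.13).round(4),onz(w,ce2[0],st2[1]+4,.135).round(4))
P=np.array([.501,.339,0])
print([proj(w,P+[0,0,z]).round(1) for z in (.05,.102,.121,.14)])
cv2.imwrite('pics/pin.png',cv2.resize(w['frame'][100:340,140:380],None,fx=2.4,fy=2.4,interpolation=2)[...,::-1])
E
```

```text
[0.49994428 0.33781986 0.23922988]
[([314, 124, 49, 37, 1061], [337.9, 142.2]), ([252, 180, 17, 25, 334], [260.3, 192.6]), ([320, 190, 7, 8, 43], [323.2, 193.5]), ([314, 279, 6, 22, 84], [315.7, 291.2])]
[337.9, 142.2] [0.5856 0.3533 0.048 ] [0.567  0.3911 0.13  ] [0.564  0.4038 0.135 ]
[260.3, 192.6] [0.4997 0.3394 0.1235] [0.4997 0.3402 0.13  ] [0.4992 0.3499 0.135 ]
[323.2, 193.5] [0.578  0.3225 0.0531] [0.5593 0.3424 0.13  ] [0.5581 0.3434 0.135 ]
[315.7, 291.2] [0.5315 0.3021 0.1437] [0.5638 0.2349 0.13  ] [0.5614 0.2481 0.135 ]
[array([261.3, 175. ]), array([261.5, 186.2]), array([261.6, 191.2]), array([261.7, 197. ])]
```

View pics/pin.png

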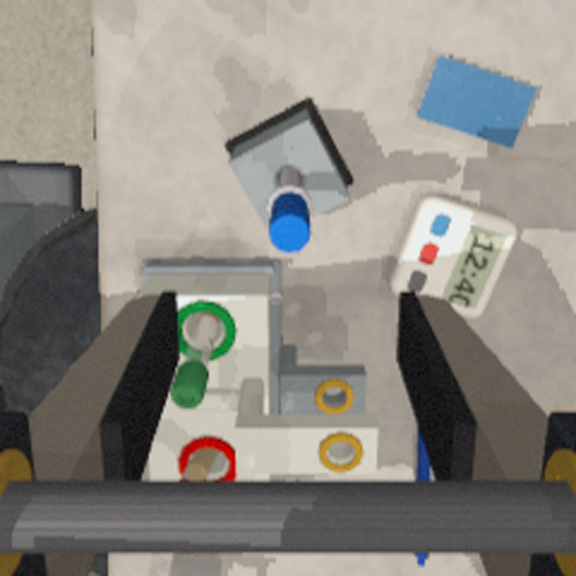

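The pin leans slightly: its foot at the hole is at wrist (260,172) and its top at (261,197). That puts the top at about (0.500, 0.339) and the hole about 4 mm further in +y. I'll grip the blue handle.

apply_moves:
  increments:
    - {"x": 0,"y": 1.0,"z": 0.05,"ax": 0,"ay": 0,"az": 0,"grip": 60}
    - {"x": 0,"y": 2.0,"z": 0.05,"ax": 0,"ay": 0,"az": 0,"grip": 50}
    - {"x": 0,"y": 2.74,"z": 0.05,"ax": 0,"ay": 0,"az": 0,"grip": 40}
    - {"x": 0,"y": 2.74,"z": 0.05,"ax": 0,"ay": 0,"az": 0,"grip": 35}
    - {"x": 0,"y": 2.74,"z": 0.05,"ax": 0,"ay": 0,"az": 0,"grip": 30}
    - {"x": 0,"y": 2.74,"z": 0.05,"ax": 0,"ay": 0,"az": 0,"grip": 22}
    - {"x": 0,"y": 2.74,"z": 0.05,"ax": 0,"ay": 0,"az": 0,"grip": 16}
    - {"x": 0,"y": 2.74,"z": 0.05,"ax": 0,"ay": 0,"az": 0,"grip": 10}
    - {"x": 0,"y": 2.74,"z": 0.05,"ax": 0,"ay": 0,"az": 0,"grip": 10}
    - {"x": 0,"y": 2.74,"z": 0.05,"ax": 0,"ay": 0,"az": 0,"grip": 10}

```text
t: 13.55
eef_pos: [0.5009, 0.3414, 0.1316]
eef_rot: [-1.569, -0.002, 0.051]
wrist_force: [-0.9, 0.0, 7.2]
opening: 0.0153
```

apply_moves:
  increments:
    - {"x": 0,"y": -0.5,"z": 0,"ax": 0,"ay": 0,"az": 0,"grip": 10}
    - {"x": 0,"y": -1.0,"z": 0,"ax": 0,"ay": 0,"az": 0,"grip": 10}
    - {"x": 0,"y": -1.6,"z": 0,"ax": 0,"ay": 0,"az": 0,"grip": 10}
    - {"x": 0,"y": -2.6,"z": 0,"ax": 0,"ay": 0,"az": 0,"grip": 10}
    - {"x": 0,"y": -3.2,"z": 0,"ax": 0,"ay": 0,"az": 0,"grip": 10}
    - {"x": 0,"y": -3.2,"z": 0,"ax": 0,"ay": 0,"az": 0,"grip": 10}
    - {"x": 0,"y": -3.2,"z": 0,"ax": 0,"ay": 0,"az": 0,"grip": 10}

```text
t: 14.25
eef_pos: [0.5002, 0.3408, 0.258]
eef_rot: [-1.57, -0.001, 0.051]
wrist_force: [-0.6, 0.1, -1.5]
opening: 0.0152
```

```bash
python3 - <<'E'
from h import *
g=T_tool()[:3,3];print(g); w=cap('wrist'); s=cap('scene')
for n,c in (('w',w),('s',s)):
    print(n,[proj(c,g-[0,0,z]).round(1) for z in (-.011,.0,.027,.121)])
print('bush sc',proj(s,[.5325,.215,.099]))
inc([.52,.215,.26],.051)
E
```

```text
[0.50020737 0.34075446 0.25799833]
w [array([260. , 259.5]), array([259.9, 249.9]), array([259.9, 230.8]), array([259.7, 191.8])]
s [array([149.6, 146.6]), array([150.9, 152.3]), array([153.8, 165.7]), array([163.2, 207.7])]
bush sc [219.82158483 190.94954249]
xyz [ 0.352 -0.088 -3.155] a [ 0.008  0.001 -0.013]
```

apply_moves:
  increments:
    - {"x": 0.2,"y": -0.1,"z": -0.9,"ax": 0,"ay": 0,"az": 0,"grip": 10}
    - {"x": 0.4,"y": -0.1,"z": -1.9,"ax": 0,"ay": 0,"az": 0,"grip": 10}
    - {"x": 0.6,"y": -0.1,"z": -2.8,"ax": 0,"ay": 0,"az": 0,"grip": 10}
    - {"x": 0.66,"y": -0.1,"z": -3.17,"ax": 0,"ay": 0,"az": 0,"grip": 10}
    - {"x": 0.66,"y": -0.1,"z": -3.17,"ax": 0,"ay": 0,"az": 0,"grip": 10}
    - {"x": 0.66,"y": -0.1,"z": -3.17,"ax": 0,"ay": 0,"az": 0,"grip": 10}
    - {"x": 0.66,"y": -0.1,"z": -3.17,"ax": 0,"ay": 0,"az": 0,"grip": 10}

```text
t: 15.05
eef_pos: [0.5327, 0.2166, 0.2613]
eef_rot: [-1.571, 0.001, 0.052]
wrist_force: [0.4, -0.2, -1.3]
opening: 0.0154
```

```bash
python3 - <<'E'
from h import *
import pickle
g=T_tool()[:3,3];print(g); w=cap('wrist'); s=cap('scene'); pickle.dump((w,s,g),open('hov.pkl','wb'))
for n,c in (('w',w),('s',s)):
    print(n,[proj(c,g-[0,0,z]).round(1) for z in (.027,.0325,.1225)], 'bush',proj(c,[.5325,.215,.099]).round(1))
a=cv2.resize(w['frame'][140:260,215:305],None,fx=4.4,fy=4.4,interpolation=2); b=cv2.resize(s['frame'][100:220,170:260],None,fx=4.4,fy=4.4,interpolation=2)
cv2.imwrite('pics/hov.png',np.hstack([a,b])[...,::-1])
E
```

```text
[0.5327075  0.2165588  0.26131841]
w [array([259.9, 230.8]), array([259.9, 227.5]), array([259.9, 191.4])] bush [259.6 182.9]
s [array([213.3, 133.8]), array([213.6, 136.4]), array([217.5, 175.6])] bush [219.8 190.9]
```

View pics/hov.png

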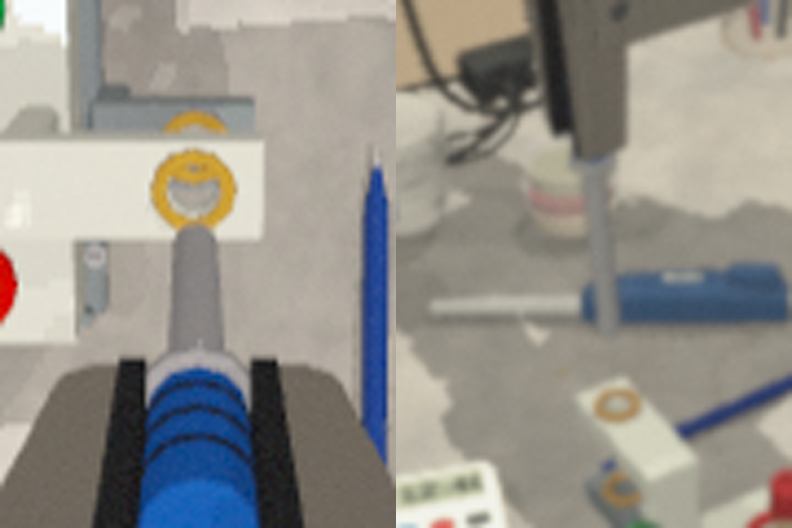

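The hover view shows the bush at wrist (259,183) and the pin tip at about (259.4,194). In the scene the pin line runs from (215,135) to (218,176). I'll get the pin's lean numerically from row profiles of the stored frames.

```bash
python3 - <<'E'
from h import *
import pickle
w,s,g=pickle.load(open('hov.pkl','rb'))
f=cv2.GaussianBlur(s['frame'],(3,3),0).astype(float)
us=[];vs=[]
for z in np.arange(.040,.118,.003):
    p=proj(s,g-[0,0,z]); r=int(round(p[1])); u0=int(p[0])-8
    row=f[r,u0:u0+18]; d=np.abs(np.gradient(row,axis=0)).sum(1)
    c=p[0]-u0
    # strongest edges either side of centre
    a=np.argsort(-d)[:2]; print(round(z,3),p.round(1),u0+np.sort(a), d[np.sort(a)].round(0))
# wrist: tip column profile and columns of blue/bush
h=cv2.cvtColor(w['frame'],cv2.COLOR_RGB2HSV)
print(w['frame'][170:204,259].tolist())
P=[]
m=cv2.inRange(h[150:200,235:285],(15,120,80),(28,255,255)); ys,xs=np.nonzero(m); k=(ys+150>165)
print('bush circle',cv2.minEnclosingCircle(np.array([onz(w,x+235,y+150,.099)[:2]*1000 for x,y in zip(xs[k],ys[k])],np.float32)))
E
```

```text
0.04 [213.9 139.9] [218 219] [48. 50.]
0.043 [214.  141.3] [218 219] [46. 48.]
0.046 [214.2 142.7] [219 220] [48. 38.]
0.049 [214.3 144. ] [218 219] [33. 44.]
0.052 [214.4 145.4] [218 219] [30. 28.]
0.055 [214.6 146.7] [213 218] [ 8. 11.]
0.058 [214.7 148.1] [212 216] [10. 10.]
0.061 [214.9 149.4] [212 213] [20. 18.]
0.064 [215.  150.8] [212 213] [22. 20.]
0.067 [215.1 152.1] [212 213] [18. 16.]
0.07 [215.3 153.4] [212 217] [11. 12.]
0.073 [215.4 154.7] [213 214] [12. 15.]
0.076 [215.5 156. ] [219 220] [13. 14.]
0.079 [215.6 157.3] [219 220] [14. 14.]
0.082 [215.8 158.6] [219 220] [12. 14.]
0.085 [215.9 159.9] [213 220] [12. 12.]
0.088 [216.  161.2] [213 217] [12. 10.]
0.091 [216.2 162.5] [213 218] [12. 16.]
0.094 [216.3 163.8] [212 219] [24. 26.]
0.097 [216.4 165. ] [211 212] [31. 36.]
0.1 [216.6 166.3] [211 212] [50. 52.]
0.103 [216.7 167.5] [211 212] [82. 80.]
0.106 [216.8 168.8] [211 212] [81. 79.]
0.109 [216.9 170. ] [211 212] [68. 68.]
0.112 [217.1 171.3] [211 212] [48. 50.]
0.115 [217.2 172.5] [215 220] [28. 28.]
[[172, 167, 156], [176, 174, 160], [210, 207, 194], [205, 196, 176], [193, 157, 81], [209, 165, 57], [205, 160, 45], [182, 149, 90], [155, 138, 106], [193, 155, 76], [204, 161, 51], [184, 151, 87], [166, 154, 136], [168, 163, 155], [174, 167, 156], [175, 167, 158], [168, 164, 152], [175, 172, 159], [195, 191, 179], [200, 183, 153], [178, 147, 93], [149, 138, 122], [136, 133, 130], [135, 132, 129], [136, 133, 130], [135, 133, 130], [132, 129, 128], [134, 129, 127], [134, 130, 128], [137, 132, 131], [135, 129, 130], [135, 131, 130], [136, 130, 130], [135, 131, 130]]
bush circle ((530.3892822265625, 219.81759643554688), 14.893373489379883)
```

apply_moves:
  increments:
    - {"x": 0,"y": 0.4,"z": 0,"ax": 0,"ay": 0,"az": 0,"grip": 10}
    - {"x": 0,"y": 0.85,"z": 0,"ax": 0,"ay": 0,"az": 0,"grip": 10}
    - {"x": 0,"y": 0.85,"z": 0,"ax": 0,"ay": 0,"az": 0,"grip": 10}
    - {"x": 0,"y": 0.85,"z": 0,"ax": 0,"ay": 0,"az": 0,"grip": 10}
    - {"x": 0,"y": 0.85,"z": 0,"ax": 0,"ay": 0,"az": 0,"grip": 10}

```text
t: 15.65
eef_pos: [0.5335, 0.2161, 0.2287]
eef_rot: [-1.57, -0.001, 0.052]
wrist_force: [0.6, -0.8, -1.0]
opening: 0.0154
```

```bash
python3 - <<'E'
from h import *
g=T_tool()[:3,3];print(g); w=cap('wrist')
print('pred tip',proj(w,g-[0,0,.1225]).round(1),'collar low',proj(w,g-[0,0,.0325]).round(1),'bush',proj(w,[.5325,.215,.099]).round(1),'ring edge +y',proj(w,[.5325,.2265,.099]).round(1),'px/mm',(proj(w,[.5325,.2265,.099])-proj(w,[.5325,.2165,.099])).round(2))
F=w['frame'].astype(int)
print('col 260:'); print([(v,F[v,258:262].mean(0).round().astype(int).tolist()) for v in range(168,226)])
for v in (180,184,188,196,205): print('row',v,[(u,F[v,u].tolist()) for u in range(244,277)])
E
```

```text
[0.53353204 0.21608182 0.22870767]
pred tip [259.6 191.4] collar low [259.8 227.5] bush [258.6 190.4] ring edge +y [259.1 179.5] px/mm [ 0.51 -9.51]
col 260:
[(168, [124, 128, 128]), (169, [137, 136, 130]), (170, [162, 136, 94]), (171, [185, 144, 52]), (172, [186, 142, 46]), (173, [179, 147, 88]), (174, [178, 161, 138]), (175, [172, 164, 152]), (176, [166, 162, 151]), (177, [165, 162, 150]), (178, [205, 202, 187]), (179, [218, 214, 200]), (180, [194, 183, 158]), (181, [190, 157, 83]), (182, [201, 158, 50]), (183, [196, 153, 47]), (184, [192, 150, 50]), (185, [198, 155, 51]), (186, [196, 154, 53]), (187, [176, 150, 106]), (188, [156, 154, 144]), (189, [164, 161, 154]), (190, [162, 155, 147]), (191, [143, 137, 134]), (192, [133, 129, 127]), (193, [132, 130, 126]), (194, [133, 129, 128]), (195, [133, 130, 127]), (196, [132, 129, 127]), (197, [132, 128, 127]), (198, [132, 129, 126]), (199, [133, 128, 126]), (200, [134, 129, 126]), (201, [134, 129, 127]), (202, [135, 129, 128]), (203, [132, 128, 127]), (204, [134, 129, 128]), (205, [133, 128, 128]), (206, [133, 130, 128]), (207, [133, 129
[... 3710 characters left out ...]
6]), (248, [176, 168, 159]), (249, [175, 168, 159]), (250, [176, 168, 158]), (251, [175, 168, 157]), (252, [174, 166, 156]), (253, [170, 162, 155]), (254, [124, 120, 116]), (255, [123, 120, 117]), (256, [128, 125, 124]), (257, [131, 129, 127]), (258, [132, 128, 128]), (259, [133, 129, 129]), (260, [134, 128, 128]), (261, [133, 129, 126]), (262, [135, 131, 128]), (263, [127, 123, 122]), (264, [129, 125, 122]), (265, [166, 159, 149]), (266, [171, 165, 155]), (267, [170, 164, 153]), (268, [169, 162, 154]), (269, [175, 165, 157]), (270, [173, 167, 156]), (271, [175, 169, 157]), (272, [175, 168, 158]), (273, [176, 169, 159]), (274, [177, 168, 158]), (275, [177, 169, 161]), (276, [173, 167, 157])]
```

apply_moves:
  increments:
    - {"x": -0.03,"y": 0,"z": -0.028,"ax": 0.15,"ay": 0,"az": 0,"grip": 10}
    - {"x": -0.03,"y": 0,"z": -0.028,"ax": 0.15,"ay": 0,"az": 0,"grip": 10}
    - {"x": -0.03,"y": 0,"z": -0.028,"ax": 0.15,"ay": 0,"az": 0,"grip": 10}
    - {"x": -0.03,"y": 0.1,"z": -0.028,"ax": 0.15,"ay": 0,"az": 0,"grip": 10}
    - {"x": -0.03,"y": 0.2,"z": -0.028,"ax": 0.15,"ay": 0,"az": 0,"grip": 10}
    - {"x": -0.03,"y": 0.3,"z": -0.028,"ax": 0.15,"ay": 0,"az": 0,"grip": 10}
    - {"x": -0.03,"y": 0.4,"z": -0.028,"ax": 0.15,"ay": 0,"az": 0,"grip": 10}
    - {"x": -0.03,"y": 0.4,"z": -0.028,"ax": 0.15,"ay": 0,"az": 0,"grip": 10}

```text
t: 16.5
eef_pos: [0.5315, 0.2142, 0.2109]
eef_rot: [-1.55, 0.001, 0.051]
wrist_force: [-0.5, -0.1, -1.3]
opening: 0.015
```

```bash
python3 - <<'E'
from h import *
o=env.observe();print(o['eef_pos'],o['eef_rot'],o['wrist_force'],o['torque'])
w=cap('wrist');g=T_tool()
F=w['frame'].astype(int)
print('pin axis at mouth pred',proj(w,(g@[0,g[2,3]-.099,0,1])[:3]).round(1))
print([(v,F[v,257:261].mean(0).round().astype(int).tolist()) for v in range(180,210)])
for v in (190,193,196,199,202): print('row',v,[(u,F[v,u].tolist()) for u in range(244,274)])
E
```

```text
[0.53151751 0.21423008 0.21090993] [-1.55029469e+00  1.29116937e-03  5.11654784e-02] [-0.51693992 -0.13950106 -1.25397866] [-0.08216807  0.08573336  0.02194632]
pin axis at mouth pred [260.1 194.3]
[(180, [166, 160, 150]), (181, [162, 159, 148]), (182, [172, 168, 156]), (183, [207, 204, 191]), (184, [212, 208, 193]), (185, [187, 172, 143]), (186, [191, 152, 64]), (187, [202, 158, 52]), (188, [196, 153, 50]), (189, [179, 139, 50]), (190, [167, 137, 82]), (191, [149, 133, 114]), (192, [130, 127, 124]), (193, [130, 126, 124]), (194, [130, 127, 124]), (195, [131, 127, 124]), (196, [130, 126, 124]), (197, [130, 126, 124]), (198, [130, 126, 126]), (199, [130, 126, 124]), (200, [130, 126, 126]), (201, [130, 126, 124]), (202, [130, 126, 124]), (203, [130, 127, 124]), (204, [131, 126, 124]), (205, [130, 126, 123]), (206, [132, 126, 126]), (207, [132, 127, 126]), (208, [130, 125, 124]), (209, [132, 127, 126])]
row 190 [(244, [224, 220, 207]), (245, [223, 220, 205]), (246, [224, 220, 207]), (247, [217, 214, 199]), (248, [215, 212, 198]), (249, [207, 204, 191]), (250, [177, 162, 133]), (251, [16
[... 2710 characters left out ...]
220, 207]), (245, [224, 221, 207]), (246, [224, 221, 207]), (247, [224, 221, 207]), (248, [224, 221, 207]), (249, [217, 213, 200]), (250, [188, 172, 143]), (251, [184, 144, 62]), (252, [189, 146, 45]), (253, [192, 149, 46]), (254, [127, 113, 105]), (255, [120, 117, 117]), (256, [128, 124, 123]), (257, [128, 124, 125]), (258, [130, 125, 123]), (259, [129, 127, 125]), (260, [131, 127, 125]), (261, [133, 128, 128]), (262, [132, 128, 126]), (263, [129, 126, 123]), (264, [125, 119, 120]), (265, [185, 144, 59]), (266, [201, 155, 50]), (267, [204, 159, 57]), (268, [204, 160, 51]), (269, [199, 168, 112]), (270, [216, 208, 191]), (271, [224, 221, 207]), (272, [222, 220, 207]), (273, [224, 221, 207])]
```

apply_moves:
  increments:
    - {"x": 0.015,"y": 0.1,"z": -0.002,"ax": 0,"ay": 0,"az": 0,"grip": 10}
    - {"x": 0.015,"y": 0.2,"z": -0.004,"ax": 0,"ay": 0,"az": 0,"grip": 10}
    - {"x": 0.015,"y": 0.3,"z": -0.006,"ax": 0,"ay": 0,"az": 0,"grip": 10}
    - {"x": 0.015,"y": 0.4,"z": -0.008,"ax": 0,"ay": 0,"az": 0,"grip": 10}
    - {"x": 0.015,"y": 0.5,"z": -0.01,"ax": 0,"ay": 0,"az": 0,"grip": 10}
    - {"x": 0.015,"y": 0.5,"z": -0.01,"ax": 0,"ay": 0,"az": 0,"grip": 10}

```text
t: 17.15
eef_pos: [0.5321, 0.2142, 0.191]
eef_rot: [-1.55, 0.001, 0.051]
wrist_force: [-1.3, -0.5, -0.8]
opening: 0.0152
```

```bash
python3 - <<'E'
from h import *
for _ in range(4):
    cap('top'); o=env.observe();print(o['eef_pos'].round(4),o['eef_rot'].round(4),o['wrist_force'].round(2),o['torque'].round(3))
E
```

```text
[0.5324 0.2143 0.1914] [-1.5501e+00  6.0000e-04  5.1000e-02] [ 0.17  1.1  -0.55] [-0.099  0.069 -0.005]
[0.5325 0.2144 0.1917] [-1.5499e+00  2.0000e-04  5.1100e-02] [-0.32  0.5  -1.39] [-0.075  0.052  0.03 ]
[0.5326 0.2144 0.1919] [-1.5498e+00 -1.0000e-04  5.1100e-02] [ 0.24 -0.28 -0.51] [-0.075  0.098 -0.013]
[0.5327 0.2144 0.192 ] [-1.5497e+00 -3.0000e-04  5.1100e-02] [ 0.31  0.37 -0.72] [-0.054  0.07   0.018]
```

The pin is through the upper bush with no contact force. I'll continue toward the lower bush.

apply_moves:
  increments:
    - {"x": 0,"y": 0.1,"z": -0.002,"ax": 0,"ay": 0,"az": 0,"grip": 10}
    - {"x": 0,"y": 0.2,"z": -0.004,"ax": 0,"ay": 0,"az": 0,"grip": 10}
    - {"x": 0,"y": 0.3,"z": -0.006,"ax": 0,"ay": 0,"az": 0,"grip": 10}
    - {"x": 0,"y": 0.4,"z": -0.008,"ax": 0,"ay": 0,"az": 0,"grip": 10}
    - {"x": 0,"y": 0.5,"z": -0.01,"ax": 0,"ay": 0,"az": 0,"grip": 10}
    - {"x": 0,"y": 0.6,"z": -0.012,"ax": 0,"ay": 0,"az": 0,"grip": 10}
    - {"x": 0,"y": 0.7,"z": -0.014,"ax": 0,"ay": 0,"az": 0,"grip": 10}
    - {"x": 0,"y": 0.7,"z": -0.014,"ax": 0,"ay": 0,"az": 0,"grip": 10}

```text
t: 18.15
eef_pos: [0.5322, 0.2143, 0.1631]
eef_rot: [-1.55, 0.001, 0.051]
wrist_force: [-0.6, 1.5, -0.6]
opening: 0.0152
```

apply_moves:
  increments:
    - {"x": 0,"y": 0.1,"z": -0.002,"ax": 0,"ay": 0,"az": 0,"grip": 10}
    - {"x": 0,"y": 0.2,"z": -0.004,"ax": 0,"ay": 0,"az": 0,"grip": 10}
    - {"x": 0,"y": 0.3,"z": -0.006,"ax": 0,"ay": 0,"az": 0,"grip": 10}
    - {"x": 0,"y": 0.4,"z": -0.008,"ax": 0,"ay": 0,"az": 0,"grip": 10}
    - {"x": 0,"y": 0.52,"z": -0.01,"ax": 0,"ay": 0,"az": 0,"grip": 10}
    - {"x": 0,"y": 0.52,"z": -0.01,"ax": 0,"ay": 0,"az": 0,"grip": 10}
    - {"x": 0,"y": 0.52,"z": -0.01,"ax": 0,"ay": 0,"az": 0,"grip": 10}

```text
t: 18.85
eef_pos: [0.5324, 0.2145, 0.1428]
eef_rot: [-1.55, 0.0, 0.051]
wrist_force: [-0.3, 0.7, -1.8]
opening: 0.0153
```

```bash
python3 - <<'E'
from h import *
s=cap('scene');w=cap('wrist');o=env.observe();g=o['eef_pos'];print(g,o['wrist_force'],o['opening'])
B=np.array([.532,.215,0])
print('scene: mouth',proj(s,B+[0,0,.099]).round(1),'collar@.109',proj(s,B+[0,0,.109]).round(1),'tip .019',proj(s,B+[0,0,.019]).round(1),proj(s,B+[0,0,.032]).round(1))
print('red',blobs(s,'red'),'green',blobs(s,'green',20,80,40))
a=cv2.resize(s['frame'][150:270,140:330],None,fx=4,fy=4,interpolation=2); b=cv2.resize(w['frame'][150:270,165:355],None,fx=4,fy=4,interpolation=2)
cv2.imwrite('pics/fin.png',np.vstack([a,b])[...,::-1][:, :, :]) ; im=cv2.imread('pics/fin.png'); cv2.imwrite('pics/fin.png',cv2.resize(im,None,fx=.62,fy=.62,interpolation=3))
F=w['frame'].astype(int); print([(v,F[v,258:262].mean(0).round().astype(int).tolist()) for v in range(195,232)])
T=T_tool(); print('pred v: collar low r10 +y edge for heights',[(h,proj(w,[.532,.225,.099+h]).round(1).tolist()) for h in (.006,.01,.014)],'flange edge',proj(w,[.532,.2265,.099]).round(1))
E
```

```text
[0.53251916 0.21449758 0.14302464] [-0.59188152  0.75945005 -2.13385608] 0.015658158415842834
scene: mouth [219.9 191.1] collar@.109 [219.5 187.3] tip .019 [222.8 219.6] [222.4 215.2]
red [([245, 69, 5, 19, 40], [247.2, 77.1]), ([94, 129, 8, 9, 50], [97.7, 133.0]), ([249, 207, 17, 22, 162], [257.7, 218.1])] green [([126, 119, 4, 6, 23], [127.4, 121.6]), ([222, 219, 7, 11, 60], [225.2, 223.9]), ([213, 233, 16, 12, 59], [220.3, 240.2])]
[(195, [128, 118, 109]), (196, [122, 119, 117]), (197, [126, 122, 121]), (198, [127, 122, 122]), (199, [132, 128, 124]), (200, [147, 144, 135]), (201, [158, 154, 144]), (202, [158, 154, 143]), (203, [156, 154, 143]), (204, [169, 167, 155]), (205, [192, 188, 176]), (206, [201, 198, 184]), (207, [185, 174, 152]), (208, [164, 130, 64]), (209, [176, 135, 42]), (210, [185, 142, 46]), (211, [180, 137, 43]), (212, [176, 136, 43]), (213, [158, 127, 73]), (214, [132, 119, 107]), (215, [122, 118, 116]), (216, [124, 120, 118]), (217, [126, 122, 120]), (218, [127, 123, 122]), (219, [148, 143, 142]), (220, [163, 158, 157]), (221, [166, 160, 158]), (222, [159, 156, 157]), (223, [116, 120, 146]), (224, [18, 68, 136]), (225, [18, 66, 134]), (226, [20, 49, 101]), (227, [22, 47, 94]), (228, [20, 66, 131]), (229, [15, 67, 134]), (230, [10, 66, 133]), (231, [16, 56, 115])]
pred v: collar low r10 +y edge for heights [(0.006, [260.0, 211.5]), (0.01, [260.0, 213.4]), (0.014, [260.0, 215.4])] flange edge [260.1 206.8]
```

The viewer is at its limit, so the remaining checks are numeric: collar height from the scene column profile, and from the collar and flange edges in the wrist image.

```bash
python3 - <<'E'
from h import *
s=cap('scene');w=cap('wrist');o=env.observe();print(o['eef_pos'],o['wrist_force'])
for L in (.105,.109,.113,.117):
  print('collar low z',L,[(n,proj(w,[.532,.215+r,L+dz]).round(1)[1]) for n,r,dz in (('low10',.010,0),('top10',.010,.004),('grip8',.008,.004))],'width20',round(proj(w,[.542,.215,L+.004])[0]-proj(w,[.522,.215,L+.004])[0],1), 'scene low/top',proj(s,[.532,.215,L]).round(1)[1],proj(s,[.532,.215,L+.004]).round(1)[1])
print('flange edge',proj(w,[.532,.2265,.099]).round(1))
F=w['frame'].astype(int)
for v in (216,219,222,225): print(v,[(u,F[v,u].tolist()) for u in list(range(240,256))+list(range(264,280))])
S=s['frame'].astype(int)
for u in (218,219,220,221): print(u,[(v,S[v,u].tolist()) for v in range(172,197)])
print('under lug',[(v,S[v,222].tolist()) for v in range(198,224)])
E
```

```text
[0.53252657 0.21449612 0.14309372] [-0.56726839  1.10393499 -2.10812933]
collar low z 0.105 [('low10', np.float64(211.5)), ('top10', np.float64(213.4)), ('grip8', np.float64(216.1))] width20 28.6 scene low/top 188.8 187.3
collar low z 0.109 [('low10', np.float64(213.4)), ('top10', np.float64(215.3)), ('grip8', np.float64(218.1))] width20 29.2 scene low/top 187.3 185.7
collar low z 0.113 [('low10', np.float64(215.3)), ('top10', np.float64(217.4)), ('grip8', np.float64(220.2))] width20 29.8 scene low/top 185.7 184.2
collar low z 0.117 [('low10', np.float64(217.4)), ('top10', np.float64(219.5)), ('grip8', np.float64(222.4))] width20 30.4 scene low/top 184.2 182.6
flange edge [260.  206.8]
216 [(240, [199, 197, 183]), (241, [200, 198, 184]), (242, [200, 197, 183]), (243, [201, 199, 185]), (244, [184, 178, 158]), (245, [159, 127, 65]), (246, [175, 134, 45]), (247, [178, 135, 45]), (248, [177, 135, 46]), (249, [175, 135, 40]), (250, [175, 132, 44]), (251, [171, 138, 79]), (252, [166, 149, 125]), (253, [131, 123, 117]), (254, [116, 112, 109]), (255, [119, 114, 111]), (264, [123, 114, 105]),
[... 4791 characters left out ...]
, 104]), (194, [151, 126, 89]), (195, [161, 142, 109]), (196, [175, 169, 146])]
under lug [(198, [185, 185, 167]), (199, [185, 184, 166]), (200, [184, 184, 167]), (201, [186, 185, 168]), (202, [183, 182, 165]), (203, [177, 176, 159]), (204, [172, 170, 154]), (205, [164, 163, 147]), (206, [159, 157, 144]), (207, [153, 151, 140]), (208, [144, 143, 134]), (209, [138, 135, 130]), (210, [135, 133, 128]), (211, [136, 131, 124]), (212, [140, 126, 106]), (213, [148, 124, 86]), (214, [140, 117, 84]), (215, [120, 113, 98]), (216, [111, 113, 109]), (217, [107, 113, 110]), (218, [101, 110, 103]), (219, [91, 104, 93]), (220, [79, 99, 81]), (221, [75, 101, 78]), (222, [79, 107, 80]), (223, [78, 107, 79])]
```

apply_moves:
  increments:
    - {"x": 0,"y": 0.04,"z": 0,"ax": 0,"ay": 0,"az": 0,"grip": 10}
    - {"x": 0,"y": 0.075,"z": 0,"ax": 0,"ay": 0,"az": 0,"grip": 10}
    - {"x": 0,"y": 0.075,"z": 0,"ax": 0,"ay": 0,"az": 0,"grip": 10}
    - {"x": 0,"y": 0.075,"z": 0,"ax": 0,"ay": 0,"az": 0,"grip": 10}
    - {"x": 0,"y": 0.075,"z": 0,"ax": 0,"ay": 0,"az": 0,"grip": 10}

```text
t: 19.55
eef_pos: [0.5325, 0.2145, 0.1399]
eef_rot: [-1.55, 0.0, 0.051]
wrist_force: [-0.2, 0.7, -0.0]
opening: 0.0149
```

```bash
python3 - <<'E'
from h import *
w=cap('wrist');o=env.observe();print(o['t'],o['eef_pos'],o['wrist_force'],o['opening'])
F=w['frame'].astype(int); print([(v,F[v,258:262].mean(0).round().astype(int).tolist()) for v in range(206,226)])
for L in (.103,.107,.111): print(L,[proj(w,[.532,.215+r,L+dz]).round(1)[1] for r,dz in ((.010,.004),(.008,.004))],'flange',proj(w,[.532,.2265,.099]).round(1))
s=cap('scene'); S=s['frame'].astype(int)
for v in (188,189,190,191): print(v,[(u,S[v,u].tolist()) for u in range(208,232)])
E
```

```text
19.6 [0.53252244 0.21451829 0.13993556] [-0.12756142  1.25024635 -1.68226688] 0.015166351515662677
[(206, [187, 184, 171]), (207, [201, 198, 185]), (208, [190, 183, 164]), (209, [167, 142, 97]), (210, [172, 130, 43]), (211, [181, 140, 44]), (212, [182, 141, 48]), (213, [178, 137, 44]), (214, [169, 131, 54]), (215, [146, 123, 94]), (216, [122, 117, 114]), (217, [123, 119, 117]), (218, [125, 122, 120]), (219, [147, 142, 142]), (220, [162, 157, 157]), (221, [165, 159, 158]), (222, [158, 154, 154]), (223, [116, 120, 146]), (224, [17, 69, 137]), (225, [17, 64, 129])]
0.103 [np.float64(213.9), np.float64(216.7)] flange [260.  208.2]
0.107 [np.float64(215.9), np.float64(218.7)] flange [260.  208.2]
0.111 [np.float64(218.0), np.float64(220.9)] flange [260.  208.2]
188 [(208, [159, 154, 141]), (209, [161, 155, 142]), (210, [162, 158, 143]), (211, [166, 162, 148]), (212, [171, 168, 153]), (213, [175, 173, 156]), (214, [176, 174, 158]), (215, [166, 163, 149]), (216, [138, 135, 126]), (217, [112, 110, 103]), (218, [109, 106, 99]), (219, [114, 109, 101]), (220, [116, 112, 103]), (221, [118, 115, 
[... 1286 characters left out ...]
), (227, [158, 152, 138]), (228, [152, 147, 135]), (229, [152, 147, 134]), (230, [153, 146, 134]), (231, [154, 149, 136])]
191 [(208, [154, 148, 137]), (209, [156, 151, 139]), (210, [161, 159, 144]), (211, [173, 171, 155]), (212, [181, 181, 163]), (213, [184, 182, 165]), (214, [177, 171, 150]), (215, [163, 147, 115]), (216, [150, 129, 97]), (217, [146, 135, 115]), (218, [142, 137, 127]), (219, [140, 137, 131]), (220, [136, 135, 130]), (221, [133, 131, 126]), (222, [129, 123, 113]), (223, [133, 116, 92]), (224, [149, 126, 91]), (225, [170, 155, 127]), (226, [178, 172, 153]), (227, [170, 165, 150]), (228, [157, 152, 140]), (229, [152, 146, 134]), (230, [152, 147, 135]), (231, [151, 147, 134])]
```

```bash
python3 - <<'E'
from h import *
s=cap('scene');print('red',blobs(s,'red'),'green',blobs(s,'green',20,80,40),'blue',blobs(s,'blue'),'yellow',blobs(s,'yellow'))
o=env.observe();print(o['eef_pos'],o['wrist_force'],o['opening']); print(env.close_job())
E
```

```text
red [([245, 69, 5, 19, 40], [247.2, 77.4]), ([94, 129, 8, 9, 50], [97.7, 133.0]), ([249, 207, 17, 22, 162], [257.7, 218.1])] green [([126, 119, 4, 6, 23], [127.4, 121.6]), ([222, 219, 7, 11, 58], [225.2, 223.9]), ([213, 233, 16, 12, 58], [220.0, 240.3])] blue [([243, 166, 15, 6, 54], [251.3, 169.3]), ([235, 185, 29, 14, 58], [249.1, 191.3]), ([134, 223, 13, 14, 99], [141.0, 228.7]), ([11, 242, 43, 47, 991], [32.9, 264.9])] yellow [([379, 31, 30, 46, 966], [392.7, 53.6]), ([366, 64, 12, 7, 59], [371.9, 66.5]), ([112, 122, 7, 7, 38], [115.3, 124.9]), ([353, 178, 8, 10, 56], [356.5, 182.3]), ([47, 291, 24, 10, 110], [58.7, 295.3])]
[0.53252059 0.21450776 0.1399483 ] [-0.63115776  0.47482776 -1.24831126] 0.015218049739254294
the job is handed in; nothing more can be done
None
```

The job is handed in at about 19.7 s of the 72 s. Both tubes are in the carrier and the arm is holding the pin by its blue grip through both bushings. I never saw the tip below the lower bushing directly.

- **Tubes:** The red and green tubes are in the wells with matching collars, both leaning a little within the play. The green stopper matches the position predicted for a fully seated tube. The red stopper reads about 3 rows low in the scene image, which I put down to its lean. The yellow tube did not move.
- **Pin:** It went down with no noticeable contact force (1–2 N, about its own weight). By my estimate the tip is about 13–16 mm below the lower lug, with the collar still above the upper bushing.
- **Collar height:** The estimates disagree. The arm position gives about 8.5 mm above the upper bushing. The wrist image gives 8 to 14 mm, depending on how far the pin sits off-centre in the bore. I lowered the pin by 3 mm before handing in, to bring both close to 1 cm.
- **Not checked by eye:** I had used up the picture limit, so the final state was checked from image measurements only. The lower lug was in the camera's line of sight, so the tip depth comes from the arm position.
- **Other items:** The pen and blue pad show no change in the last image. I did not measure the timer, but nothing went near it.

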